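# Close three paint tins, smallest first

### The arm

A 6-joint arm with a two-finger parallel gripper is mounted at the origin on a cart in front of the work surface, level with it; the furniture and walls round the work are solid. World frame = base frame: x ahead of the robot, y to its left, z up, the work surface at z = 0. Lengths are in m, angles in rad, forces in N, time in s.
With the tool pointing down it reaches from about 0.35 to 0.85 m from the base axis. Payload 8.1 kg.
Tool frame: the origin (TCP) lies on the centre line of the jaws, within the pads' length; the fingertips stand 22 mm ahead of it and the grasp point (between the pads) lies 3 mm ahead of it; z points along the fingers, y is the line along which they close (so a half turn about z gives the same grasp; the last joint's range is limited). The gripper opens to 93 mm and grips with 3 to 60 N. Pads are 15 mm wide; open, the fingers measure 128 mm over their backs; the gripper's body (75 mm by 188 mm) begins 65 mm behind the grasp point.
Start: joints at [1.107, 0.13, 1.488, -0, 1.523, -0.085], TCP at [0.222, 0.557, 0.241] pointing down, gripper open.
Joint ranges: [-2.96, 2.96], [-0.89, 2.26], [0.02, 2.5], [-1.34, 4.48], [0, 2.73], [-2.66, 2.66]. Speed limits (rad/s): [2.39, 2.39, 2.79, 3.14, 3.14, 3.14].

### API

Orientations are given as a rotation vector (axis times angle).
In Python, from plant import robot gives the robot as it stands.
- The arm moves only by the tool pendant, called after "Request:" in YAML: its name, and indented under it one key for each argument. Schema: {"type":"object","properties":{"increments":{"type":"array","items":{"type":"object","properties":{"jaw":{"type":"number"},"d":{"type":"array","items":{"type":"number"},"minItems":3,"maxItems":3},"twist":{"type":"number"}},"additionalProperties":false,"required":["jaw"]},"minItems":1,"maxItems":20},"grip_force":{"type":"number"},"only":{"type":"string"},"quiet":{"type":"boolean"},"lines":{"type":"string"}},"required":["increments"],"additionalProperties":false}. increments is a list of rows, 1 to 20 of them, each an object with the fields jaw (the finger opening in m), d (a list: dx, dy, dz in shares of the most that a row can go, 1 being 50 mm), twist (a turn about the tool's z in rad); a field left out counts as zero (the opening has to be given); each row shifts and turns the commanded pose from where the row before left it, along the tool's axes as they then stand; what a row does not reach is not made up. A row lasts 1/10 s, in which the tool goes at most 0.05 m and 0.15 rad, less where a joint would pass 70% of its speed; a pose out of reach is approached as far as the arm can. The fingers move at their own pace and stop on an object; grip_force is the grip in N (left out, the last holds). Time passes only in rows, so rows that do not move let the fingers close. The tool returns the time, the measured TCP pose, the force, the opening and the grip force at its end. only (a regular expression) keeps the lines of the reply that match it, lines (a string "A,B") keeps lines A to B, and quiet returns only ok. Input that does not fit is refused with a message, and nothing moves.
- robot.read_state(): the state, without advancing time (a new reading comes with each control period).
- robot.read_camera(name): name is "scene" or "top"; returns a dict with "image" (480x640x3 uint8, red, green, blue), "fx", "fy", "cx", "cy" (pixels), "R" (3x3) and "t" (3): a world point X has camera coordinates R X + t. Camera axes: x right, y down, z forward; pixel columns grow to the right and rows downward; lengths in m; the calibration is good to about 2 mm. A picture is of the moment at which its call begins. There is no depth.
- robot.close_job(): hands the job in; it is judged then, once.
The state is a dict: "t": time; "q": joint angles; "dq": joint speeds; "joint_torque": joint torques, N m; "tool_pos": TCP position; "orientation": TCP orientation; "force": force on the tool from outside, world axes, zero at the start; "wrist_torque": the same for the moment, N m; "opening": finger opening in m; "gripper_force": force on a finger pad.
Only numpy, scipy, OpenCV 4.12 (cv2) and the standard library are available. Lean on these libraries where they do the work, as an engineer would, in place of code of your own. Each camera call takes 0.05 s, during which the arm holds its last target. There are 200 camera calls.

### The job

Mixing is done: close the three bare-metal paint tins by pressing each lid straight down with a fingertip until it is fully home, first the smallest tin, then the middle one, then the largest. Press gently, do not pick up, tip or shove the tins, and leave the other things on the bench alone.

Things in the scene. Friction and masses are not known exactly. Their poses are not given: they have to be found in the camera images.
- small_tin: The smallest of the three bare-metal paint tins: a plain round can of tinplate, no label, 56 mm across and 60 mm high to its rim, full and loose on the bench. Origin: centre of its underside; z up. Which of the three places each tin stands at varies.
- small_lid_top (a point): Centre of the flat top panel of the small tin's press-in lid (bare metal disc 51 mm across, rolled edge 3.5 mm wide and 1.5 mm above the panel, black sealing ring 2.5 mm thick under its edge). The lid starts level, 5.5 to 7 mm above its closed position; fully home, the ring on the rim, the panel is 4.5 mm above the tin's rim, i.e. 64.5 mm above the bench.
- small_lid (a joint): How far that lid is pressed in, m: starts at 0 to 0.0015, 0.007 is fully home, its sealing ring on the rim. It slides straight down only, against about 5 N of friction, stays where it is left and does not spring back. The sealing ring is springy: it gives about 1 mm for 12 N, up to 2.5 mm, and recovers when let go. More than 40 N would dent the tin.
- middle_tin: The middle-sized of the three bare-metal paint tins: a plain round can of tinplate, no label, 74 mm across and 85 mm high to its rim, full and loose on the bench. Origin: centre of its underside; z up. Which of the three places each tin stands at varies.
- middle_lid_top (a point): Centre of the flat top panel of the middle tin's press-in lid (bare metal disc 69 mm across, rolled edge 3.5 mm wide and 1.5 mm above the panel, black sealing ring 2.5 mm thick under its edge). The lid starts level, 5.5 to 7 mm above its closed position; fully home, the ring on the rim, the panel is 4.5 mm above the tin's rim, i.e. 89.5 mm above the bench.
- middle_lid (a joint): How far that lid is pressed in, m: starts at 0 to 0.0015, 0.007 is fully home, its sealing ring on the rim. It slides straight down only, against about 5 N of friction, stays where it is left and does not spring back. The sealing ring is springy: it gives about 1 mm for 12 N, up to 2.5 mm, and recovers when let go. More than 40 N would dent the tin.
- large_tin: The largest of the three bare-metal paint tins: a plain round can of tinplate, no label, 92 mm across and 110 mm high to its rim, full and loose on the bench. Origin: centre of its underside; z up. Which of the three places each tin stands at varies.
- large_lid_top (a point): Centre of the flat top panel of the large tin's press-in lid (bare metal disc 87 mm across, rolled edge 3.5 mm wide and 1.5 mm above the panel, black sealing ring 2.5 mm thick under its edge). The lid starts level, 5.5 to 7 mm above its closed position; fully home, the ring on the rim, the panel is 4.5 mm above the tin's rim, i.e. 114.5 mm above the bench.
- large_lid (a joint): How far that lid is pressed in, m: starts at 0 to 0.0015, 0.007 is fully home, its sealing ring on the rim. It slides straight down only, against about 5 N of friction, stays where it is left and does not spring back. The sealing ring is springy: it gives about 1 mm for 12 N, up to 2.5 mm, and recovers when let go. More than 40 N would dent the tin.
- marker: Blue and white marker pen, 17x135x16 mm, lying between the tins. Not part of the job.
- open_spanner: Steel spanner, 34x197x8 mm, lying between the tins. Not part of the job.
- masking_tape: Roll of masking tape, 99 mm across, 25 mm high, lying near the front edge. Not part of the job.
- yellow_spreader: Yellow plastic spreader, 82x99x10 mm, lying near the front edge. Not part of the job.
- red_brush: Flat brush with a red handle, 50x240x13 mm, lying to the right of the tins. Not part of the job.
- sand_block: Blue sanding block, 65x110x24 mm, lying at the left. Not part of the job.

How it is judged:
By the outcome, as a careful person would: the job done as asked, in the order asked, and still so for the second after the job is handed in, with the robot touching nothing.
It also fails if it takes over 48 s, if anything falls off the work surface, if the arm or the gripper's body presses on something with over 40 N, if the wrist force passes 120 N, or if a joint passes its speed limit or range.

## Working session

There is one attempt and no reset: what is moved stays moved. The work goes in short steps, Python scripts to look and compute and a tool call to move; the robot and the scene stay as the last step left them, time stands still between calls to the robot, and variables do not carry over. Pictures are saved under pics/ and viewed, at most 10 in all, crops included, and the job is handed in when it is done.

```bash
ls; mkdir -p pics
```

Run:
```python
from plant import robot
import cv2
for n in("top","scene"):
    c=robot.read_camera(n); cv2.imwrite(f"pics/{n}0.png",c["image"][:,:,::-1]); print(n,c["fx"],c["cx"],c["cy"],c["R"],c["t"])
s=robot.read_state(); print(s)
```

```text
pics
plant.py
top 480.39408650611205 321.59724254812033 236.90690055462358 [[-0.01170695 -0.99979478 -0.01653325]
 [-0.99639571  0.01305319 -0.08381643]
 [ 0.08401504  0.01549242 -0.99634405]] [0.01518796 0.49932799 1.53854295]
scene 470.46617914052285 313.5541233235007 233.91035390470105 [[ 6.60470917e-01 -7.50851513e-01  4.16383485e-04]
 [-5.64666563e-01 -4.97062561e-01 -6.58847845e-01]
 [ 4.94903870e-01  4.34914722e-01 -7.52276109e-01]] [-0.35954048  0.34245578  0.98041911]
{'t': 0.1, 'q': array([ 1.10660656e+00,  1.31079057e-01,  1.48919132e+00,  3.28963005e-05,
        1.52298790e+00, -8.54265265e-02]), 'dq': array([-0.00098013, -0.00182634, -0.00232497,  0.00105794,  0.00094296,
        0.00070985]), 'joint_torque': array([ 1.18154625e-03, -5.61344397e+01, -4.93095160e+01,  7.70570152e-02,
        2.90733785e-02, -6.26498763e-05]), 'tool_pos': array([0.22162981, 0.55704826, 0.23968475]), 'orientation': array([-5.91321107e-01, -3.08494718e+00,  2.50378723e-03]), 'force': array([ 0.55288063,  0.01347021, -0.30400083]), 'wrist_torque': array([ 0.02364695, -0.00981894, -0.05208127]), 'gripper_force': 0.0, 'opening': 0.092745078494443}
```

View pics/top0.png

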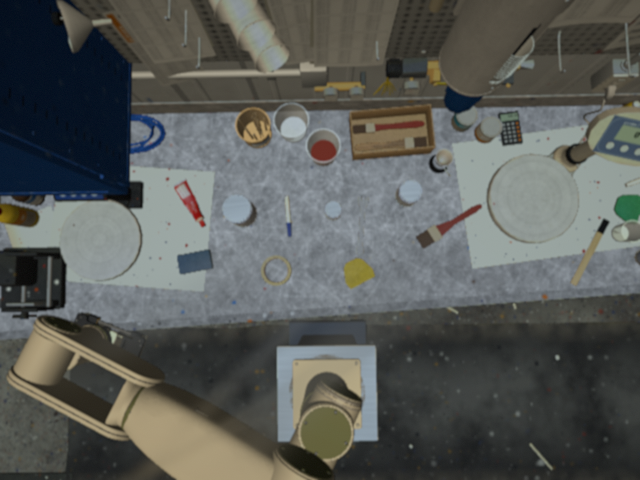

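View pics/scene0.png

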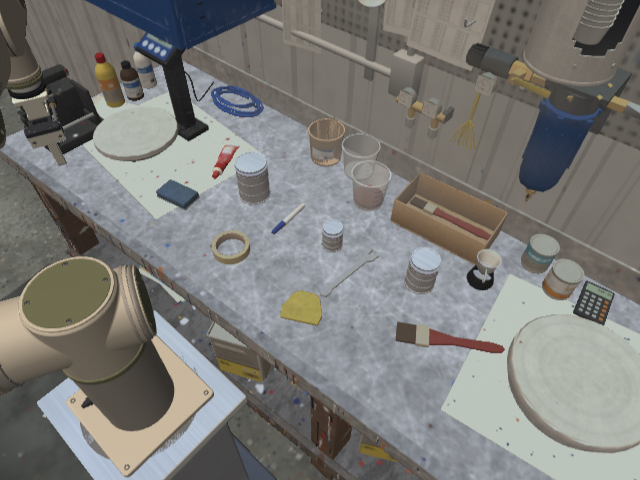

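The top view shows the large tin's lid at about (237,207), the small at (333,209) and the middle at (409,190). In the scene view they're at about (252,162), (332,228) and (425,260). I'll enlarge these for exact centres.

Run:
```python
import cv2,numpy as np
rows=[]
for n,cs in(("top",[(333,209),(409,191),(238,209)]),("scene",[(332,230),(424,262),(252,165)])):
    im=cv2.imread(f"pics/{n}0.png"); r=[]
    for u,v in cs:
        k=cv2.resize(im[v-20:v+20,u-20:u+20],(260,260),interpolation=cv2.INTER_CUBIC)
        for i in range(0,40,5): cv2.line(k,(int(i*6.5+3),0),(int(i*6.5+3),6 if i%10 else 14),(0,0,255),1); cv2.line(k,(0,int(i*6.5+3)),(6 if i%10 else 14,int(i*6.5+3)),(0,0,255),1)
        r.append(k)
    rows.append(np.hstack(r))
cv2.imwrite("pics/crop.png",np.vstack(rows))
```

```text
(no output)
```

View pics/crop.png

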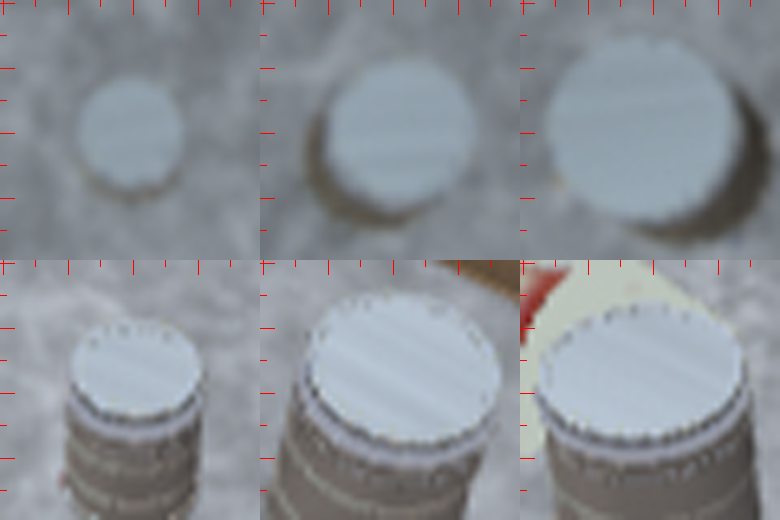

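The crops give these lid centres. Top: small (332.7,208.7), middle (410.4,190.6), large (236.6,208.5). Scene: small (332.7,226.3), middle (425.7,258.2), large (250.3,161.8). The lid heights are already known, so I'll solve for x and y from both cameras.

Create h.py:
```python
import numpy as np
from plant import robot
from scipy.spatial.transform import Rotation as Ro
def ray(c,uv,z):
    d=c["R"].T@np.array([(uv[0]-c["cx"])/c["fx"],(uv[1]-c["cy"])/c["fy"],1]); o=-c["R"].T@c["t"]
    return o+d*(z-o[2])/d[2]
def rel(p):  # world target -> tool axes
    s=robot.read_state(); R=Ro.from_rotvec(s["orientation"]).as_matrix(); return R.T@(np.array(p)-s["tool_pos"])
```

Run:
```python
from h import *
c=robot.read_camera("top");d=robot.read_camera("scene")
for n,z,a,b in(("s",.072,(332.7,208.7),(332.7,226.3)),("m",.097,(410.4,190.6),(425.7,258.2)),("l",.122,(236.6,208.5),(250.3,161.8))):
    p,q=ray(c,a,z),ray(d,b,z); print(n,p,q,rel((p+q)/2))
s=robot.read_state(); print(s["t"],Ro.from_rotvec(s["orientation"]).as_matrix().round(3),s["tool_pos"])
```

```text
s [ 0.58401523 -0.0278697   0.072     ] [ 0.58372793 -0.03048094  0.072     ] [-0.55332182 -0.41068398  0.16839697]
m [ 0.63368302 -0.26949969  0.097     ] [ 0.63233045 -0.27239885  0.097     ] [-0.68837181 -0.61718298  0.14362659]
l [0.58160101 0.26650398 0.122     ] [0.58196723 0.26442874 0.122     ] [-0.44242936 -0.13775569  0.1180871 ]
0.2 [[-0.929  0.37  -0.001]
 [ 0.37   0.929 -0.001]
 [ 0.    -0.001 -1.   ]] [0.22171058 0.55717823 0.23996679]
```
Good. Centers: small (0.584,-0.029), middle (0.633,-0.271), large (0.582,0.2655).

Units first: shifts go in shares of 50 mm. So -0.037 m is -0.74, -0.0274 m is -0.548.

Request:
pendant:
  increments:
    - {"jaw":0, "d":[-0.74, -0.548, 0]}
    - {"jaw":0, "d":[-0.74, -0.548, 0]}
    - {"jaw":0, "d":[-0.74, -0.548, 0]}
    - {"jaw":0, "d":[-0.74, -0.548, 0]}
    - {"jaw":0, "d":[-0.74, -0.548, 0]}
    - {"jaw":0, "d":[-0.74, -0.548, 0]}
    - {"jaw":0, "d":[-0.74, -0.548, 0]}
    - {"jaw":0, "d":[-0.74, -0.548, 0]}
    - {"jaw":0, "d":[-0.74, -0.548, 0]}
    - {"jaw":0, "d":[-0.74, -0.548, 0]}
    - {"jaw":0, "d":[-0.74, -0.548, 0.4]}
    - {"jaw":0, "d":[-0.74, -0.548, 0.4]}
    - {"jaw":0, "d":[-0.74, -0.548, 0.4]}
    - {"jaw":0, "d":[-0.74, -0.548, 0.4]}
    - {"jaw":0, "d":[-0.74, -0.548, 0.4]}
    - {"jaw":0}
    - {"jaw":0}
  grip_force: 20

```text
t: 1.9
tool_pos: [0.5844, -0.0297, 0.1396]
orientation: [-0.594, -3.082, -0.0]
force: [-0.0, 0.1, -0.2]
opening: 0.0008
gripper_force: 0.0
```

```bash
python3 -c "
from h import *
s=robot.read_state();print(s['t'],s['tool_pos'],s['force'],s['opening'],rel((.584,-.029,.11)))"
```

```text
1.9 [ 0.58440047 -0.02966117  0.13957304] [-0.03072983  0.11128087 -0.19203226] 0.0007585367147012579 [0.0005319  0.00047747 0.0295745 ]
```

Scaled: 0.014 m is 0.28, 0.012 m is 0.24.

Request:
pendant:
  increments:
    - {"jaw":0, "d":[0, 0, 0.28]}
    - {"jaw":0, "d":[0, 0, 0.28]}
    - {"jaw":0, "d":[0, 0, 0.24]}
    - {"jaw":0, "d":[0, 0, 0.06]}
    - {"jaw":0}
    - {"jaw":0}

```text
t: 2.5
tool_pos: [0.5853, -0.0286, 0.0984]
orientation: [0.591, 3.085, 0.0]
force: [0.5, 0.2, -0.6]
opening: 0.0008
gripper_force: 0.0
```

Run:
```python
from h import *
import cv2
a=cv2.resize(robot.read_camera("scene")["image"][180:280,270:390,::-1],(600,500),interpolation=cv2.INTER_CUBIC)
cv2.imwrite("pics/s1.png",a)
print(robot.read_state()["tool_pos"])
```

```text
[ 0.58550302 -0.02877503  0.09871435]
```

View pics/s1.png

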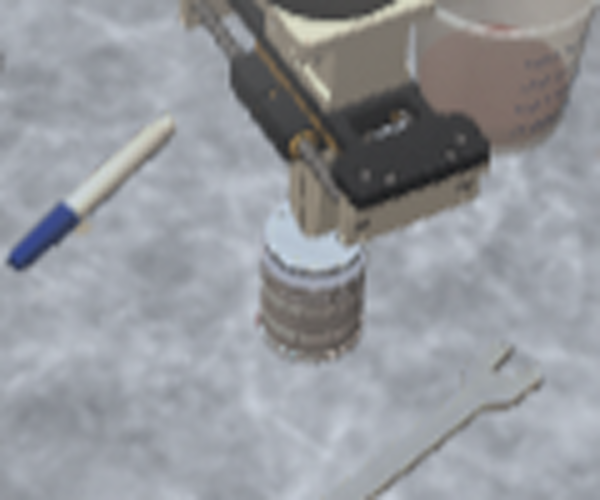

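The closed fingertips at about (315,235) in the crop sit just above the middle of the small lid, whose ellipse is centred at about (313,240). I'll press in small steps.

Scaled: 0.001 m is 0.02.

Request:
pendant:
  increments:
    - {"jaw":0, "d":[0, 0, 0.02]}
    - {"jaw":0, "d":[0, 0, 0.02]}
    - {"jaw":0, "d":[0, 0, 0.02]}
    - {"jaw":0, "d":[0, 0, 0.02]}
    - {"jaw":0, "d":[0, 0, 0.02]}
    - {"jaw":0, "d":[0, 0, 0.02]}
    - {"jaw":0, "d":[0, 0, 0.02]}
    - {"jaw":0, "d":[0, 0, 0.02]}
    - {"jaw":0}
    - {"jaw":0}

```text
t: 3.55
tool_pos: [0.5851, -0.0289, 0.0901]
orientation: [0.591, 3.085, -0.0]
force: [-2.0, -0.1, 3.7]
opening: 0.0004
gripper_force: 2.0
```

Request:
pendant:
  increments:
    - {"jaw":0, "d":[0, 0, 0.02]}
    - {"jaw":0, "d":[0, 0, 0.02]}
    - {"jaw":0, "d":[0, 0, 0.02]}
    - {"jaw":0}
    - {"jaw":0}

```text
t: 4.05
tool_pos: [0.5851, -0.0289, 0.0869]
orientation: [0.591, 3.085, -0.0]
force: [-2.0, -1.1, 2.9]
opening: 0.0008
gripper_force: 1.6
```

Scaled: 0.001 m is 0.02.

Request:
pendant:
  increments:
    - {"jaw":0, "d":[0, 0, 0.02]}
    - {"jaw":0}
    - {"jaw":0}

```text
t: 4.35
tool_pos: [0.5851, -0.0289, 0.0863]
orientation: [0.591, 3.085, -0.0]
force: [-2.7, -0.6, 5.1]
opening: 0.0006
gripper_force: 3.0
```

Request:
pendant:
  increments:
    - {"jaw":0, "d":[0, 0, 0.01]}
    - {"jaw":0}
    - {"jaw":0}

```text
t: 4.65
tool_pos: [0.5852, -0.0289, 0.0861]
orientation: [0.591, 3.085, -0.0]
force: [-3.1, 0.2, 8.1]
opening: 0.0002
gripper_force: 4.1
```

Scaled: 0.0005 m is 0.01.

Request:
pendant:
  increments:
    - {"jaw":0, "d":[0, 0, 0.01]}
    - {"jaw":0}
    - {"jaw":0}

```text
t: 4.95
tool_pos: [0.5853, -0.0289, 0.0859]
orientation: [0.591, 3.085, -0.0]
force: [-4.1, -0.1, 10.5]
opening: 0.0006
gripper_force: 5.2
```

Request:
pendant:
  increments:
    - {"jaw":0, "d":[0, 0, 0.01]}
    - {"jaw":0}
    - {"jaw":0}

```text
t: 5.25
tool_pos: [0.5854, -0.0289, 0.0857]
orientation: [0.591, 3.085, -0.0]
force: [-5.0, 0.9, 11.8]
opening: 0.0008
gripper_force: 6.2
```

Scaled: 0.0005 m is 0.01.

Request:
pendant:
  increments:
    - {"jaw":0, "d":[0, 0, 0.01]}
    - {"jaw":0, "d":[0, 0, 0.01]}
    - {"jaw":0}
    - {"jaw":0}
    - {"jaw":0}

```text
t: 5.75
tool_pos: [0.5855, -0.0289, 0.0853]
orientation: [0.591, 3.084, -0.0]
force: [-7.5, 1.4, 17.6]
opening: 0.0005
gripper_force: 8.4
```

Request:
pendant:
  increments:
    - {"jaw":0, "d":[0, 0, -0.02]}
    - {"jaw":0, "d":[0, 0, -0.04]}
    - {"jaw":0, "d":[0, 0, -0.08]}
    - {"jaw":0, "d":[0, 0, -0.2]}
    - {"jaw":0, "d":[0, 0, -0.6]}
    - {"jaw":0, "d":[0, 0, -0.8]}
    - {"jaw":0, "d":[0, 0, -0.6]}
    - {"jaw":0}

```text
t: 6.55
tool_pos: [0.5881, -0.0292, 0.2071]
orientation: [0.59, 3.076, 0.001]
force: [0.9, -0.8, 0.8]
opening: 0.0007
gripper_force: 0.0
```

```bash
python3 -c "
from h import *
print(rel((.633,-.271,.13)))"
```

```text
[-0.13037144 -0.20825289  0.07782768]
```

Scaled: -0.0347 m is -0.694, -0.0217 m is -0.434.

Request:
pendant:
  increments:
    - {"jaw":0, "d":[-0.434, -0.694, 0]}
    - {"jaw":0, "d":[-0.434, -0.694, 0]}
    - {"jaw":0, "d":[-0.434, -0.694, 0]}
    - {"jaw":0, "d":[-0.434, -0.694, 0]}
    - {"jaw":0, "d":[-0.434, -0.694, 0]}
    - {"jaw":0, "d":[-0.434, -0.694, 0]}
    - {"jaw":0, "d":[0, 0, 0.6]}
    - {"jaw":0, "d":[0, 0, 0.6]}
    - {"jaw":0, "d":[0, 0, 0.2]}
    - {"jaw":0}
    - {"jaw":0}

```text
t: 7.65
tool_pos: [0.6295, -0.2703, 0.1316]
orientation: [0.59, 3.085, -0.0]
force: [-0.2, -0.1, 0.4]
opening: 0.0004
gripper_force: 0.0
```

Run:
```python
from h import *
import cv2
im=robot.read_camera("scene")["image"][:,:,::-1]
a=[cv2.resize(im[r:r+100,c:c+80],(400,500),interpolation=cv2.INTER_CUBIC) for r,c in((180,290),(200,380))]
cv2.imwrite("pics/s2.png",cv2.hconcat(a))
print(rel((.633,-.271,.123)))
```

```text
[-0.00290137  0.00066207  0.00957281]
```

View pics/s2.png

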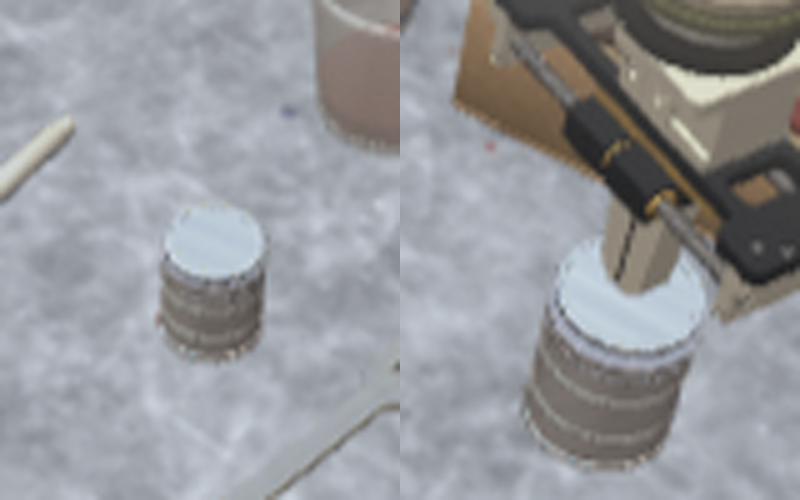

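The small lid is now down at (213,243) in the left crop and its tin hasn't moved. In the right crop the fingertips at (635,285) are over the centre of the middle lid. I'll make a small x correction and press.

Request:
pendant:
  increments:
    - {"jaw":0, "d":[-0.06, 0.01, 0.12]}
    - {"jaw":0, "d":[0, 0, 0.08]}
    - {"jaw":0}
    - {"jaw":0, "d":[0, 0, 0.02]}
    - {"jaw":0, "d":[0, 0, 0.02]}
    - {"jaw":0, "d":[0, 0, 0.02]}
    - {"jaw":0, "d":[0, 0, 0.02]}
    - {"jaw":0, "d":[0, 0, 0.02]}
    - {"jaw":0, "d":[0, 0, 0.02]}
    - {"jaw":0}
    - {"jaw":0}

```text
t: 8.8
tool_pos: [0.6321, -0.2712, 0.1147]
orientation: [0.591, 3.085, -0.0]
force: [-2.0, -0.0, 5.6]
opening: 0.0003
gripper_force: 2.1
```

Request:
pendant:
  increments:
    - {"jaw":0, "d":[0, 0, 0.02]}
    - {"jaw":0, "d":[0, 0, 0.02]}
    - {"jaw":0, "d":[0, 0, 0.02]}
    - {"jaw":0}
    - {"jaw":0}

```text
t: 9.3
tool_pos: [0.6321, -0.2711, 0.1115]
orientation: [0.591, 3.085, -0.0]
force: [-1.6, 0.2, 4.2]
opening: 0.0009
gripper_force: 2.1
```

Request:
pendant:
  increments:
    - {"jaw":0, "d":[0, 0, 0.02]}
    - {"jaw":0, "d":[0, 0, 0.01]}
    - {"jaw":0}
    - {"jaw":0}

```text
t: 9.7
tool_pos: [0.6322, -0.2712, 0.111]
orientation: [0.591, 3.085, -0.0]
force: [-4.0, 2.4, 8.9]
opening: 0.0006
gripper_force: 4.8
```

Request:
pendant:
  increments:
    - {"jaw":0, "d":[0, 0, 0.01]}
    - {"jaw":0, "d":[0, 0, 0.01]}
    - {"jaw":0}
    - {"jaw":0}

```text
t: 10.1
tool_pos: [0.6322, -0.2712, 0.1106]
orientation: [0.591, 3.085, -0.0]
force: [-5.2, 2.0, 12.7]
opening: 0.0006
gripper_force: 6.6
```

Request:
pendant:
  increments:
    - {"jaw":0, "d":[0, 0, 0.01]}
    - {"jaw":0, "d":[0, 0, 0.01]}
    - {"jaw":0}
    - {"jaw":0}
    - {"jaw":0}

```text
t: 10.6
tool_pos: [0.6324, -0.2713, 0.1103]
orientation: [0.591, 3.084, -0.001]
force: [-6.5, 4.1, 16.2]
opening: 0.0008
gripper_force: 8.4
```

Request:
pendant:
  increments:
    - {"jaw":0, "d":[0, 0, -0.02]}
    - {"jaw":0, "d":[0, 0, -0.04]}
    - {"jaw":0, "d":[0, 0, -0.08]}
    - {"jaw":0, "d":[0, 0, -0.2]}
    - {"jaw":0, "d":[0, 0, -0.6]}
    - {"jaw":0, "d":[0, 0, -0.8]}
    - {"jaw":0, "d":[0, 0, -0.6]}
    - {"jaw":0}

```text
t: 11.4
tool_pos: [0.6346, -0.2724, 0.2323]
orientation: [0.59, 3.076, -0.005]
force: [1.0, -0.2, 0.9]
opening: 0.0006
gripper_force: 0.0
```

```bash
python3 -c "
from h import *
print(rel((.582,.2655,.16)))"
```

```text
[0.24845116 0.48041803 0.0693456 ]
```

Scaled: 0.04 m is 0.8, 0.0207 m is 0.414.

Request:
pendant:
  increments:
    - {"jaw":0, "d":[0.414, 0.8, 0]}
    - {"jaw":0, "d":[0.414, 0.8, 0]}
    - {"jaw":0, "d":[0.414, 0.8, 0]}
    - {"jaw":0, "d":[0.414, 0.8, 0]}
    - {"jaw":0, "d":[0.414, 0.8, 0]}
    - {"jaw":0, "d":[0.414, 0.8, 0]}
    - {"jaw":0, "d":[0.414, 0.8, 0]}
    - {"jaw":0, "d":[0.414, 0.8, 0]}
    - {"jaw":0, "d":[0.414, 0.8, 0]}
    - {"jaw":0, "d":[0.414, 0.8, 0]}
    - {"jaw":0, "d":[0.414, 0.8, 0]}
    - {"jaw":0, "d":[0.414, 0.8, 0]}
    - {"jaw":0, "d":[0, 0, 0.6]}
    - {"jaw":0, "d":[0, 0, 0.6]}
    - {"jaw":0, "d":[0, 0, 0.2]}
    - {"jaw":0}
    - {"jaw":0}

```text
t: 13.1
tool_pos: [0.5792, 0.2665, 0.156]
orientation: [0.592, 3.085, 0.001]
force: [-0.5, 0.2, 0.3]
opening: 0.0004
gripper_force: 0.0
```

Run:
```python
from h import *
import cv2
im=robot.read_camera("scene")["image"][:,:,::-1]
a=[cv2.resize(im[r:r+100,c:c+80],(400,500),interpolation=cv2.INTER_CUBIC) for r,c in((220,380),(110,215))]
cv2.imwrite("pics/s3.png",cv2.hconcat(a))
print(rel((.582,.2655,.146)))
```

```text
[-0.00251581 -0.00025815  0.01085461]
```

View pics/s3.png

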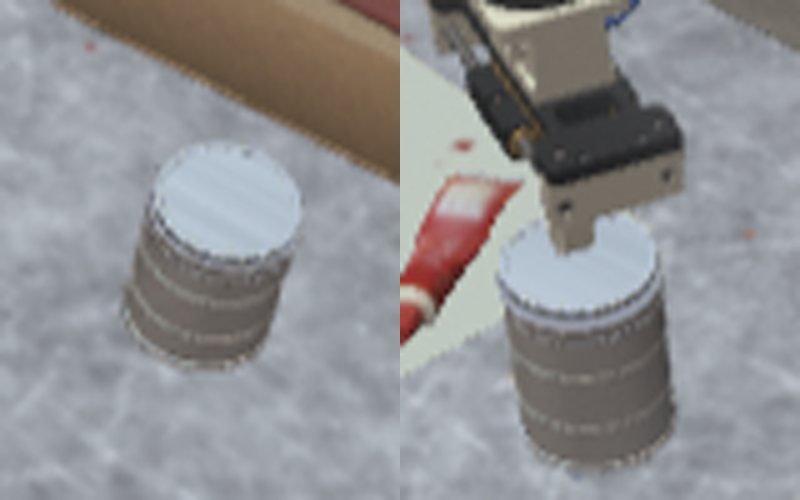

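The middle lid at (228,205) in the left crop is closed. The fingertips at (575,245) in the right crop are above the large lid, whose ellipse is centred at about (580,265).

Request:
pendant:
  increments:
    - {"jaw":0, "d":[-0.05, 0, 0.12]}
    - {"jaw":0, "d":[0, 0, 0.08]}
    - {"jaw":0}
    - {"jaw":0, "d":[0, 0, 0.02]}
    - {"jaw":0, "d":[0, 0, 0.02]}
    - {"jaw":0, "d":[0, 0, 0.02]}
    - {"jaw":0, "d":[0, 0, 0.02]}
    - {"jaw":0, "d":[0, 0, 0.02]}
    - {"jaw":0, "d":[0, 0, 0.02]}
    - {"jaw":0}
    - {"jaw":0}

```text
t: 14.25
tool_pos: [0.5811, 0.2659, 0.1392]
orientation: [0.591, 3.085, 0.0]
force: [-1.2, -0.4, 4.6]
opening: 0.0006
gripper_force: 2.1
```

Request:
pendant:
  increments:
    - {"jaw":0, "d":[0, 0, 0.02]}
    - {"jaw":0, "d":[0, 0, 0.02]}
    - {"jaw":0, "d":[0, 0, 0.02]}
    - {"jaw":0}
    - {"jaw":0}

```text
t: 14.75
tool_pos: [0.5811, 0.2659, 0.1363]
orientation: [0.591, 3.085, 0.0]
force: [-1.5, -0.7, 6.4]
opening: 0.0005
gripper_force: 3.1
```

Scaled: 0.0005 m is 0.01.

Request:
pendant:
  increments:
    - {"jaw":0, "d":[0, 0, 0.01]}
    - {"jaw":0, "d":[0, 0, 0.01]}
    - {"jaw":0}
    - {"jaw":0}

```text
t: 15.15
tool_pos: [0.5812, 0.2659, 0.1359]
orientation: [0.591, 3.085, 0.0]
force: [-3.3, -2.2, 8.9]
opening: 0.0007
gripper_force: 5.0
```

Request:
pendant:
  increments:
    - {"jaw":0, "d":[0, 0, 0.01]}
    - {"jaw":0, "d":[0, 0, 0.01]}
    - {"jaw":0}
    - {"jaw":0}

```text
t: 15.55
tool_pos: [0.5813, 0.2659, 0.1356]
orientation: [0.591, 3.085, 0.001]
force: [-6.3, -2.3, 13.4]
opening: 0.0002
gripper_force: 6.9
```

Scaled: 0.0005 m is 0.01.

Request:
pendant:
  increments:
    - {"jaw":0, "d":[0, 0, 0.01]}
    - {"jaw":0, "d":[0, 0, 0.01]}
    - {"jaw":0}
    - {"jaw":0}
    - {"jaw":0}

```text
t: 16.05
tool_pos: [0.5814, 0.2659, 0.1353]
orientation: [0.591, 3.084, 0.001]
force: [-7.4, -2.7, 17.6]
opening: 0.0006
gripper_force: 8.8
```

Request:
pendant:
  increments:
    - {"jaw":0, "d":[0, 0, -0.02]}
    - {"jaw":0, "d":[0, 0, -0.04]}
    - {"jaw":0, "d":[0, 0, -0.08]}
    - {"jaw":0, "d":[0, 0, -0.2]}
    - {"jaw":0, "d":[0, 0, -0.6]}
    - {"jaw":0, "d":[0, 0, -0.8]}
    - {"jaw":0, "d":[0, 0, -0.6]}
    - {"jaw":0, "d":[0.6, 0.6, 0]}
    - {"jaw":0, "d":[0.6, 0.6, 0]}
    - {"jaw":0, "d":[0.6, 0.6, 0]}
    - {"jaw":0, "d":[0.6, 0.6, 0]}
    - {"jaw":0}
    - {"jaw":0}

```text
t: 17.35
tool_pos: [0.5134, 0.4224, 0.2499]
orientation: [0.588, 3.086, -0.001]
force: [0.3, -0.9, 0.6]
opening: 0.0003
gripper_force: 0.0
```

Run:
```python
from h import *
import cv2
im=robot.read_camera("scene")["image"][:,:,::-1]
a=[cv2.resize(im[r:r+110,c:c+65],(260,440),interpolation=cv2.INTER_CUBIC) for r,c in((190,300),(220,390),(120,220))]
cv2.imwrite("pics/s4.png",cv2.hconcat(a))
```

```text
(no output)
```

View pics/s4.png

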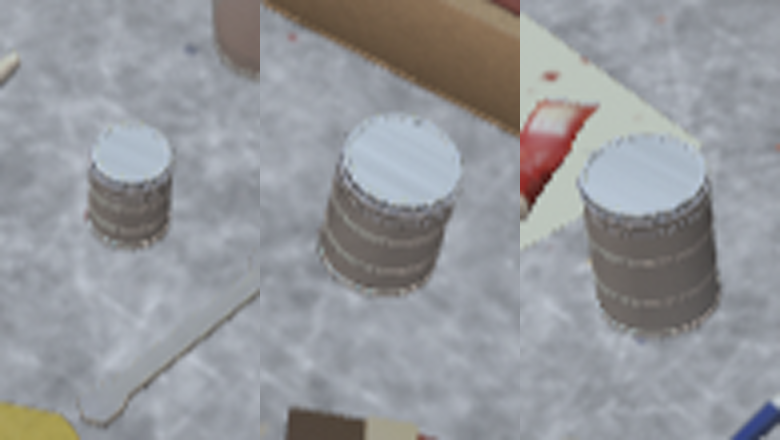

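All three lids (at (131,155), (402,162) and (645,178) in the crops) are down on their rims, the tins are upright, and the robot is clear.

```bash
python3 -c "
from plant import robot
print(robot.close_job())"
```

```text
the job is handed in; nothing more can be done
None
```

I pressed all three lids fully home in the order small, middle, large, with at most about 18 N of downward force, and handed the job in at about 17 s; the final pictures show the tins upright and unmoved.

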